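Wipe down the injection tray between batches

ROBOT

A 7-joint arm with a two-finger parallel gripper is mounted at the origin on the work surface. World frame = base frame: x ahead of the robot, y to its left, z up, the work surface at z = 0. Lengths are in m, angles in rad, forces in N, time in s.
With the tool pointing down it reaches from about 0.425 to 0.825 m from the base axis. Payload 3.6 kg.
Tool frame: the origin (TCP) lies where the fingers leave the gripper's body, on its centre line; the fingertips stand env.tcp_to_tips ahead of it and the grasp point (between the pads) lies 54 mm ahead of it (env.tcp_to_tips is the distance from the TCP to the fingertips, in m); x points along the fingers, y is the direction in which the jaws open and shut, and the axes are right-handed (so a half turn about x gives the same grasp; the last joint's range is limited). The gripper opens to 85 mm and grips with 20 to 120 N. Pads are 22 mm wide; open, the fingers measure 114 mm over their backs; the gripper's body (76 mm by 85 mm) begins 54 mm behind the grasp point. The pads swing forward as they close: fully open they stand 13 mm farther back than shut.
Start: joints at [-1.145, 0.615, -0.013, 1.423, 0.008, 1.103, -0.04], TCP at [0.284, 0.585, 0.304] pointing down, gripper open.
Joint ranges: [-3.12, 3.12], [-0.3, 2.06], [-1.34, 1.32], [0.26, 2.42], [-1.36, 4.5], [0.01, 1.98], [-2.84, 2.84]. Speed limits (rad/s): [2.79, 2.79, 3.14, 3.14, 3.14, 3.14, 3.14].

INTERFACE

Orientations are given as a unit quaternion [x, y, z, w].
In Python, from plant import env gives the robot as it stands. The module is installed in compiled form; this text tells all that it offers.
- The arm moves only by the tool send_rows, never from a script. Its argument "rows" is a list of rows, each an object of numbers: "ax", "ay", "az": the turn, a rotation vector about the tool's x, y, z in rad; "x", "y", "z": the shift along the tool's x, y, z in m; "hand": the closure, from 0 (fully open) to 1 (shut). In form: [{"ax": .., "ay": .., "az": .., "x": .., "y": .., "z": .., "hand": ..}, ...]. A call has 1 to 10 rows; each row is the pose to reach, as a shift and turn from the pose commanded when the call began, along the tool's axes at that moment; what a row does not reach only later rows make up. A row lasts 1/12 s, in which the tool goes at most 41.7 mm and 7.16 degrees, less where a joint would pass 70% of its speed; a pose out of reach is approached as far as the arm can. A call with a gripper value outside its range is refused whole. The fingers move at their own pace and stop on an object; the grip force is fixed at half the most. Time passes only in rows, so rows that repeat a pose let the fingers close. It gives the time, the measured TCP pose, the force and the opening at its end, in the units of the state.
- env.state(): the state, without advancing time (a new reading comes with each control period).
- env.read_camera(name): name is "side" or "top"; returns the picture (420x560x3 uint8, red, green, blue); there is no depth.
- env.get_calibration(name): a dict with "fov_y" (degrees; the focal length in pixels is half the picture's height over the tangent of half this angle, whatever the lens; pixels are square), "cx", "cy" (the principal point, pixels), "rvec" (rotation vector, rad) and "tvec" (3), from world to camera coordinates, as OpenCV has them. Camera axes: x right, y down, z forward; pixel columns grow to the right and rows downward; lengths in m; the calibration is good to about 2 mm. A picture is of the moment at which its call begins. get_calibration takes no time and is no camera call.
- env.job_done(): hands the job in, once; it reports no verdict.
Trained networks look in the newest picture that a camera, given by its name, has taken for a name from the list of things; names that differ only in an ending like _2 or _b are one class to them, and where a whole thing is asked for, a point or a joint stands for the part that bears it (a point fixed in the world has none). Each returns a list of dicts, best first, with "conf" (0 to 1); they miss things now and then, are a little off and sometimes report something else, mostly with a low value. They report only what shows in the picture. A call takes as long as a camera call. They do not tell look-alikes from the thing itself.
- env.trace(camera, thing): "pixels" (420x560 bool, what is visible of it) and "uv" ([column, row] in pixels, amid what is visible of it).
- env.place_of(camera, thing): "uv" ([column, row] in pixels: a listed point, or the origin of a listed thing).
The state is a dict: "time_s": time; "q": joint angles; "dq": joint speeds; "effort": joint torques, N m; "position": TCP position; "eef_rot": TCP orientation; "contact_force": force on the tool from outside, world axes, zero at the start; "moment": the same for the moment, N m; "finger_gap": finger opening in m.
Only numpy, scipy, OpenCV 4.12 (cv2) and the standard library are available. Lean on these libraries where they do the work, as an engineer would, in place of code of your own. Each camera call takes 0.05 s, during which the arm holds its last target. There are 200 camera calls.

TASK

Wipe down the empty floor of the blue injection tray with the foam wiper: set the wiper squarely across the floor at the end away from the yellow sharps bin, press so that the foam gives by about half a centimetre to a centimetre, and sweep it end to end, right up to the bin end, keeping that light even pressure and never lifting off on the way. Then set the used wiper down gently, standing level on its foam, in the grey pulp dish, and leave it there. Do not knock the vial rack or the gel bottle about.

Things in the scene. Friction and masses are not known exactly. Their poses are not given: they have to be found in the camera images.
- tray: Light-blue plastic injection tray, 424 x 208 mm over its rims, on rubber feet; it does not move. Origin on the table under the centre of its empty floor, the part to be wiped; x runs along its length towards the yellow sharps bin, y across, z up. Walls 6 mm thick round the floor rise to 30 mm above the table.
- tray_floor (a point): Centre of the tray's empty floor, on its top face, 10 mm above the table; axes as the tray's. Between its walls the flat floor is 260 mm long (130 mm to either side along x) and 180 mm wide (90 mm to either side along y).
- bin_top (a point): Centre of the top of the sharps bin: yellow with a red lid, 100 mm (x) by 154 mm (y), fixed in the tray's pocket beyond the floor's +x wall, 207 mm from the floor's centre. Its lid is 104 mm above the table.
- wiper: Hand wiper, 96 mm tall, 0.23 kg, standing on a teal foam sole 64 mm (x) by 150 mm (y), with a white backing plate 70 x 156 mm (top 40 mm above the origin) and a grey bow handle along y. The same when turned half round. Swept along its x; z up. Origin: centre of the underside the foam has when unsquashed.
- wiper_grip (a point): Centre of the wiper's grey handle bar, 84 mm above the wiper's origin along its z. The bar runs along the wiper's y, 90 mm free length between its two posts, 22 mm wide (x) and 24 mm high, with 32 mm of free space under it.
- wiper_sole (a point): Centre of the underside of the wiper's foam; it moves up towards the handle as the foam is squashed. The foam squashes 1 mm for every 0.8 N, up to 14 mm. When the wiper stands free its own weight squashes the foam by about 2.5 mm, and the wiper's origin lies that much below the surface it stands on.
- pulp_dish: Grey moulded-pulp dish for used things, open on top, loose, 0.15 kg: flat inner floor 204 mm (x) by 124 mm (y), its top 4 mm above the table; walls flare outwards to a rim about 232 x 152 mm, 47 mm high. Origin on the table under its centre, x along its length, z up.
- vial_rack: Bystander: white rack 64 x 150 mm with ten small capped vials, 56 mm high; origin at the centre of its underside.
- gel_bottle: Bystander: pale-blue hand-gel pump bottle, 68 mm across, 183 mm high; origin at the centre of its underside.
There are look-alikes about, which are no part of the job. Leave any purple look-alike of the wiper alone.

How it is judged:
On the way, in this order (a step that is already met when the one before it is completed fails the run):
1. The wiper is pressed flat on the tray's floor, squarely across it (within 10 degrees and 20 mm of the middle), with more than 3 N, its foam within about 25 mm of the end wall away from the sharps bin (contact force between wiper and tray above 3 N and z of wiper_sole in the frame of tray between 0.005 and 0.013 m and y of wiper_sole in the frame of tray between -0.02 and 0.02 m and angle between the x axis of wiper and the x axis of tray, either way round below 0.17 rad and x of wiper_sole in the frame of tray below -0.072 m), for 0.1 s.
2. still pressed with more than 3 N a quarter of the way along (contact force between wiper and tray above 3 N and z of wiper_sole in the frame of tray between 0.005 and 0.013 m and y of wiper_sole in the frame of tray between -0.02 and 0.02 m and angle between the x axis of wiper and the x axis of tray, either way round below 0.17 rad and x of wiper_sole in the frame of tray between -0.058 and -0.022 m), for 0.1 s.
3. still pressed with more than 3 N half-way along (contact force between wiper and tray above 3 N and z of wiper_sole in the frame of tray between 0.005 and 0.013 m and y of wiper_sole in the frame of tray between -0.02 and 0.02 m and angle between the x axis of wiper and the x axis of tray, either way round below 0.17 rad and x of wiper_sole in the frame of tray between -0.018 and 0.018 m), for 0.1 s.
4. still pressed with more than 3 N three quarters of the way along (contact force between wiper and tray above 3 N and z of wiper_sole in the frame of tray between 0.005 and 0.013 m and y of wiper_sole in the frame of tray between -0.02 and 0.02 m and angle between the x axis of wiper and the x axis of tray, either way round below 0.17 rad and x of wiper_sole in the frame of tray between 0.022 and 0.058 m), for 0.1 s.
5. still pressed with more than 3 N at the bin end, the foam within about 25 mm of the wall there (contact force between wiper and tray above 3 N and z of wiper_sole in the frame of tray between 0.005 and 0.013 m and y of wiper_sole in the frame of tray between -0.02 and 0.02 m and angle between the x axis of wiper and the x axis of tray, either way round below 0.17 rad and x of wiper_sole in the frame of tray above 0.072 m), for 0.1 s.
At the end, for the whole second after the job is handed in: The wiper stands level on its foam on the floor of the grey pulp dish (foam underside within 5 mm of the floor's height, its centre within 35 mm of the dish's centre along each side, tilted less than 7 degrees), at rest and let go, and the dish stands flat on the table (x of wiper_sole in the frame of pulp_dish between -0.035 and 0.035 m and y of wiper_sole in the frame of pulp_dish between -0.035 and 0.035 m and z of wiper_sole in the frame of pulp_dish below 0.009 m and angle between wiper's own z axis and vertical below 0.12 rad and angle between pulp_dish's own z axis and vertical below 0.1 rad and linear speed of wiper below 0.03 m/s and height (world z) of pulp_dish below 0.006 m and contact force between wiper and pulp_dish above 0.5 N); the robot touches nothing.
It fails at once if the foam leaves the tray's floor (by 4 to 15 mm) over the middle 120 mm of the floor (x of wiper_sole in the frame of tray between -0.06 and 0.06 m and y of wiper_sole in the frame of tray between -0.09 and 0.09 m and z of wiper_sole in the frame of tray between 0.014 and 0.025 m).
It fails at once if the wiper is pressed on the tray with more than 18 N (foam squashed quite flat) (contact force between wiper and tray above 18 N).
It fails at once if the wiper is dropped: it moves faster than 0.5 m/s with no finger holding it (linear speed of wiper above 0.5 m/s and contact force between the fingers and wiper below 0.05 N).
It fails at once if the vial rack is moved by more than 30 mm (distance of vial_rack from where it was at the start of the episode above 0.03 m).
It fails at once if the gel bottle is moved by more than 30 mm (distance of gel_bottle from where it was at the start of the episode above 0.03 m).
It also fails if it takes over 48 s, if anything falls off the work surface, if the arm or the gripper's body presses on something with over 40 N, if the wrist force passes 120 N, or if a joint passes its speed limit or range.

## Working session

There is one attempt and no reset: what is moved stays moved. The work goes in short steps, Python scripts to look and compute and a tool call to move; the robot and the scene stay as the last step left them, time stands still between calls to the robot, and variables do not carry over. Pictures are saved under pics/ and viewed, about 8 in all and at most 12, crops included, and the job is handed in when it is done.

Besides the shell and the picture viewer there is one more tool, called after "Call:" by a JSON object that holds its "api" and its "payload", one argument or row to a line. send_rows: Moves the arm, as the interface text tells. Its arguments: {"type":"object","properties":{"rows":{"type":"array"}},"required":["rows"]}

```bash
mkdir -p pics; python3 - <<'E'
from plant import env
import cv2,numpy as np
for c in("top","side"):
    cv2.imwrite(f"pics/{c}0.png",env.read_camera(c)[:,:,::-1])
    print(c,env.get_calibration(c))
    for n in("tray_floor","bin_top","wiper","wiper_grip","pulp_dish","vial_rack","gel_bottle"):
        print(n,[(np.round(d["uv"],1).tolist(),round(d["conf"],2)) for d in env.place_of(c,n)])
s=env.state();print(env.tcp_to_tips,s)
E
```

```text
top {'fov_y': 47.6345873702388, 'cx': 281.74582122653703, 'cy': 210.71986953764966, 'rvec': array([ 2.14689444, -2.13572536,  0.12778658]), 'tvec': array([0.01147188, 0.52542662, 1.15527989])}
tray_floor [([278.0, 205.3], 0.87)]
bin_top [([262.4, 120.0], 0.74)]
wiper [([415.8, 239.0], 0.83), ([382.0, 317.1], 0.56)]
wiper_grip [([384.4, 319.7], 0.94), ([423.4, 234.9], 0.78)]
pulp_dish [([164.0, 221.1], 0.85), ([277.2, 206.3], 0.21)]
vial_rack [([183.4, 144.3], 0.62)]
gel_bottle [([404.7, 142.0], 0.64)]
side {'fov_y': 50.780956901441414, 'cx': 275.30465221237466, 'cy': 207.50775145912607, 'rvec': array([ 2.27602814, -0.34225525,  0.17158078]), 'tvec': array([-0.5183207 ,  0.17634089,  1.13132168])}
tray_floor [([274.3, 220.7], 0.66), ([286.6, 336.0], 0.46), ([272.5, 230.1], 0.19)]
bin_top [([332.3, 176.1], 0.9)]
wiper [([287.1, 335.3], 0.93), ([188.9, 321.0], 0.58), ([269.4, 225.0], 0.49)]
wiper_grip [([185.8, 304.2], 0.72), ([282.3, 316.1], 0.65)]
pulp_dish [([231.7, 168.9], 0.66)]
vial_rack [([298.4, 163.8], 0.7)]
gel_bottle [([379.8, 304.5], 0.8), ([273.7, 229.1], 0.15)]
0.0726 {'time_s': 0.8, 'q': array([-1.14550026,  0.61485383, -0.01260679,  1.42340787,  0.00808347,
        1.1033941 , -0.04042689]), 'dq': array([ 3.26131259e-04,  1.12082894e-03,  6.19681161e-05, -6.05370506e-04,
        5.55294107e-04, -9.32207800e-04,  5.17849793e-04]), 'effort': array([ 2.76197379e-04, -4.69046259e+01,  2.59182807e-01, -1.71336222e+01,
        1.00348354e-02,  1.53243127e-03,  1.34223214e-05]), 'position': array([0.28374094, 0.58476817, 0.30392458]), 'eef_rot': array([ 0.15837362,  0.68916276, -0.15837495,  0.68912253]), 'contact_force': array([ 1.54878293, -0.43459416, -0.70199937]), 'moment': array([-0.00498788,  0.03466056,  0.03881075]), 'finger_gap': 0.08536454913077808}
```

View pics/top0.png

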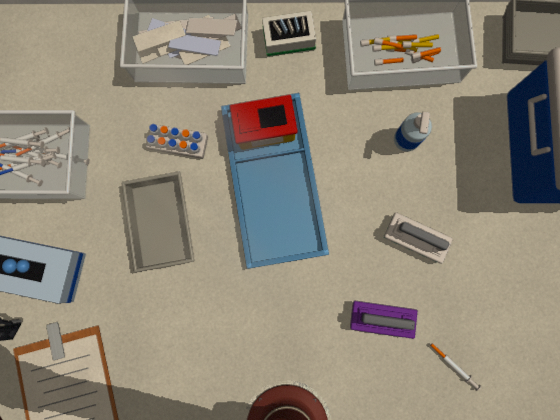

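View pics/side0.png

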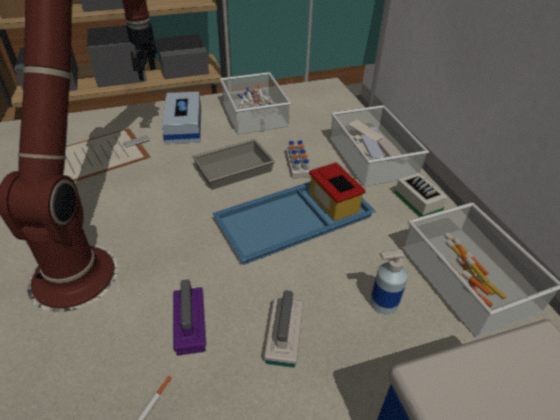

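The top picture shows the tray centred near (278,205), with the bin at its upper end. The real white wiper is at (418,238), the purple look-alike at (384,320), the dish at (158,221), the rack at (177,140) and the bottle at (412,132). The side picture agrees: white wiper at (285,330), dish at (233,163).

```bash
cat > h.py <<'E'
import cv2,numpy as np
from plant import env
def cam(c):
    k=env.get_calibration(c); f=210/np.tan(np.radians(k["fov_y"]/2))
    return np.array([[f,0,k["cx"]],[0,f,k["cy"]],[0,0,1]]),cv2.Rodrigues(k["rvec"])[0],k["tvec"],k["rvec"]
def back(c,uv,z):
    K,R,t,_=cam(c); uv=np.atleast_2d(np.asarray(uv,float))
    d=np.c_[uv,np.ones(len(uv))]@np.linalg.inv(K).T@R; o=-R.T@t
    return (o+d*((z-o[2])/d[:,2])[:,None])
def proj(c,p):
    K,R,t,r=cam(c); return cv2.projectPoints(np.atleast_2d(p).astype(float),r,t,K,None)[0][:,0]
def rect(c,mask,z):
    n,l,s,_=cv2.connectedComponentsWithStats(mask.astype(np.uint8)); i=1+s[1:,4].argmax()
    v,u=np.nonzero(l==i); P=back(c,np.c_[u,v],z)[:,:2]
    (x,y),(w,h),a=cv2.minAreaRect((P*1000).astype(np.float32))
    if w<h: w,h,a=h,w,a+90
    return np.round([x,y,w,h,(a+90)%180-90],1)
E
python3 - <<'E'
from h import *
im={c:env.read_camera(c) for c in("top","side")}
for n,z in(("tray",.03),("wiper",.0375),("pulp_dish",.047),("vial_rack",.05),("gel_bottle",0.1)):
  for c in im:
    for d in env.trace(c,n)[:2]:
        print(n,c,round(d["conf"],2),np.round(d["uv"]),rect(c,d["pixels"],z))
for n,z in(("tray_floor",.01),("bin_top",.104),("wiper_grip",.0815),("pulp_dish",0),("vial_rack",0),("gel_bottle",0)):
  for c in im: print(n,c,[(np.round(back(c,d["uv"],z)[0,:2]*1000),round(d["conf"],2)) for d in env.place_of(c,n)[:2]])
E
```

```text
tray top 0.64 [271. 179.] [610.2  37.2 427.3 211.4  10.1]
tray side 0.93 [296. 217.] [626.3  59.1 463.2 272.5  10.6]
wiper top 0.74 [385. 319.] [ 261.6 -231.4  159.6   71.9   82.4]
wiper side 0.68 [285. 331.] [ 464.5 -319.2  194.    69.6   65. ]
wiper side 0.66 [184. 316.] [ 264.2 -226.2  201.    72.1   82.1]
pulp_dish top 0.75 [158. 224.] [498.1 324.7 234.6 155.7  10.2]
pulp_dish side 0.95 [233. 162.] [499.8 306.2 237.6 207.1   9.4]
vial_rack top 0.89 [183. 143.] [702.3 282.5 153.   68.3  80.5]
vial_rack side 0.92 [300. 161.] [701.6 265.4 209.8  69.1  79.7]
vial_rack side 0.74 [296. 215.] [617.1  40.2 452.2 264.9  10.5]
gel_bottle top 0.63 [410. 132.] [ 714.6 -303.4  116.6   67.7  -39.6]
gel_bottle side 0.56 [385. 282.] [ 718.9 -313.   201.3   69.9   52.1]
tray_floor top [(array([541.,  26.]), 0.96)]
tray_floor side [(array([548.,  27.]), 0.9)]
bin_top top [(array([737.,  62.]), 0.65)]
bin_top side [(array([747.,  65.]), 0.75)]
wiper_grip top [(array([ 266., -229.]), 0.92), (array([ 462., -328.]), 0.72)]
wiper_grip side [(array([ 264., -227.]), 0.87), (array([ 453., -325.]), 0.68)]
pulp_dish top [(array([502., 320.]), 0.79)]
pulp_dish side [(array([502., 327.]), 0.89)]
vial_rack top [(array([714., 277.]), 0.56)]
vial_rack side [(array([712., 291.]), 0.72)]
gel_bottle top []
gel_bottle side []
```

```bash
python3 - <<'E'
from h import *
from scipy.spatial.transform import Rotation as Ro
im=env.read_camera("top"); g=im.copy()
hsv=cv2.cvtColor(im,cv2.COLOR_RGB2HSV)
# tray: blue mask near tray
m=((hsv[...,0]>95)&(hsv[...,0]<125)&(hsv[...,1]>90)); m[:, :215]=0; m[:,335:]=0
print("tray blue",rect("top",m,.03))
# wiper
for d in env.trace("top","wiper"):
    print(d["conf"],np.round(d["uv"]),rect("top",d["pixels"],.0375))
w=np.zeros(im.shape[:2],np.uint8); w[:]=cv2.GC_BGD
w[205:270,375:462]=cv2.GC_PR_BGD
q=np.array([[390,218],[447,246],[443,257],[387,232]]);cv2.fillConvexPoly(w,q,cv2.GC_PR_FGD)
cv2.grabCut(im,w,None,np.zeros((1,65)),np.zeros((1,65)),6,cv2.GC_INIT_WITH_MASK)
print("grabcut",rect("top",(w==1)|(w==3),.0375))
def box(x,y,yaw,a0,a1,b,z,col):
    c,s=np.cos(np.radians(yaw)),np.sin(np.radians(yaw))
    P=[[x+c*u-s*v,y+s*u+c*v,z] for u,v in((a0,b),(a1,b),(a1,-b),(a0,-b))]
    for cc,I in big.items():
        cv2.polylines(I,[(proj(cc,P)*np.array([2,2])*16+16).astype(int)],1,col,1,cv2.LINE_AA,4)
big={c:cv2.resize(env.read_camera(c),None,fx=2,fy=2,interpolation=2) for c in("top","side")}
box(.537,.0245,10.1,-.136,.288,.104,.03,(255,0,0));box(.537,.0245,10.1,-.130,.130,.09,.01,(255,255,0))
box(.459,-.321,-25,-.035,.035,.078,.0375,(255,0,0));box(.459,-.321,-25,-.011,.011,.06,.0935,(0,255,0))
box(.498,.3235,10.2,-.116,.116,.076,.047,(255,0,0))
t,s=big["top"],big["side"]
o=np.hstack([t[170:550,430:670],t[330:710,230:400] if 0 else t[320:700,230:400],np.vstack([t[400:560,740:930],cv2.resize(s[560:760,500:640],(190,220))])])
cv2.imwrite("pics/ov.png",o[:,:,::-1]);print(o.shape)
st=env.state();R=Ro.from_quat(st["eef_rot"]).as_matrix();print(R.round(2))
E
```

```text
tray blue [609.4  36.7 424.6 205.7  10.1]
0.95 [384. 319.] [ 261.7 -233.3  159.5   69.5   81.9]
0.67 [418. 238.] [ 460.5 -321.2  156.9   73.5   63.7]
grabcut [ 460.7 -323.3  153.9   67.7   64.8]
(380, 600, 3)
[[-0.    0.44  0.9 ]
 [-0.    0.9  -0.44]
 [-1.   -0.   -0.  ]]
```

View pics/ov.png

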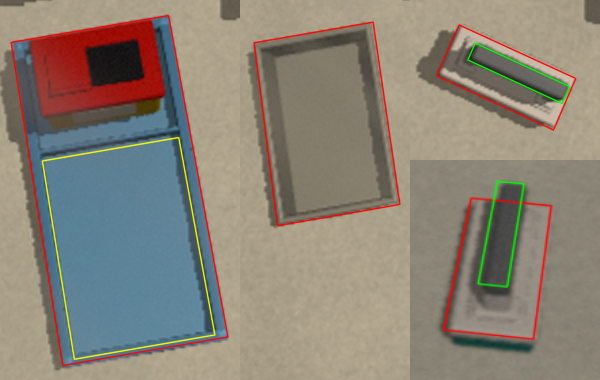

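The overlays fit to within a few mm: tray floor centre about (0.536, 0.024) at 10.1°, dish (0.498, 0.3235) at 10.2°, wiper (0.460, -0.323) with its x axis at -25.5°.

```bash
cat > g.py <<'E'
import sys,numpy as np
from plant import env
from scipy.spatial.transform import Rotation as Ro
st=env.state();p=st["position"];R=Ro.from_quat(st["eef_rot"])
print("t",round(st["time_s"],2),"pos",p.round(4),"F",st["contact_force"].round(1),"M",st["moment"].round(2),"gap",round(st["finger_gap"],4),"q7",st["q"][6].round(2))
M=R.as_matrix();print("yaw",np.degrees(np.arctan2(M[1,1],M[0,1])).round(2),"toolx",M[:,0].round(4))
for a in sys.argv[1:]:
    x,y,z,w=map(float,a.split(","));c,s=np.cos(np.radians(w)),np.sin(np.radians(w))
    T=Ro.from_matrix(np.array([[0,c,s],[0,s,-c],[-1,0,0]]))
    d=R.inv().apply(np.array([x,y,z])-p);r=(R.inv()*T).as_rotvec()
    print(a,dict(zip(("ax","ay","az","x","y","z"),np.r_[r,d].round(4).tolist())),"mm",round(1000*np.linalg.norm(d)))
E
python3 g.py .50,.22,.30,25
```

```text
t 2.2 pos [0.2838 0.5848 0.3039] F [ 0.1  0.2 -0.7] M [ 0.01  0.02 -0.  ] gap 0.0857 q7 -0.04
yaw 64.12 toolx [-1.e-04 -1.e-04 -1.e+00]
.50,.22,.30,25 {'ax': 0.6827, 'ay': -0.0, 'az': 0.0001, 'x': 0.0039, 'y': -0.2338, 'z': 0.3538} mm 424
```

Call:
{"api": "send_rows", "payload": {
  "rows": [
    {"ax": 0.683, "ay": 0, "az": 0, "x": 0.004, "y": -0.234, "z": 0.354, "hand": 0},
    {"ax": 0.683, "ay": 0, "az": 0, "x": 0.004, "y": -0.234, "z": 0.354, "hand": 0},
    {"ax": 0.683, "ay": 0, "az": 0, "x": 0.004, "y": -0.234, "z": 0.354, "hand": 0},
    {"ax": 0.683, "ay": 0, "az": 0, "x": 0.004, "y": -0.234, "z": 0.354, "hand": 0},
    {"ax": 0.683, "ay": 0, "az": 0, "x": 0.004, "y": -0.234, "z": 0.354, "hand": 0},
    {"ax": 0.683, "ay": 0, "az": 0, "x": 0.004, "y": -0.234, "z": 0.354, "hand": 0},
    {"ax": 0.683, "ay": 0, "az": 0, "x": 0.004, "y": -0.234, "z": 0.354, "hand": 0},
    {"ax": 0.683, "ay": 0, "az": 0, "x": 0.004, "y": -0.234, "z": 0.354, "hand": 0},
    {"ax": 0.683, "ay": 0, "az": 0, "x": 0.004, "y": -0.234, "z": 0.354, "hand": 0},
    {"ax": 0.683, "ay": 0, "az": 0, "x": 0.004, "y": -0.234, "z": 0.354, "hand": 0}
  ]
}}

```text
time_s: 3.03
position: [0.4969, 0.2246, 0.3003]
eef_rot: [0.38, 0.596, -0.38, 0.596]
contact_force: [0.5, 0.7, -0.9]
finger_gap: 0.0854
```

```bash
python3 g.py .52,-.17,.29,-15 .46,-.323,.22,-25.5
```

```text
t 3.03 pos [0.4969 0.2246 0.3003] F [ 0.5  0.7 -0.9] M [ 0.   -0.07  0.02] gap 0.0854 q7 0.08
yaw 25.01 toolx [ 7.e-04  5.e-04 -1.e+00]
.52,-.17,.29,-15 {'ax': 0.6982, 'ay': -0.0005, 'az': -0.0007, 'x': 0.0102, 'y': -0.1459, 'z': 0.3674} mm 395
.46,-.323,.22,-25.5 {'ax': 0.8815, 'ay': -0.0005, 'az': -0.0007, 'x': 0.08, 'y': -0.265, 'z': 0.4807} mm 555
```

Call:
{"api": "send_rows", "payload": {
  "rows": [
    {"ax": 0.7, "ay": 0, "az": 0, "x": 0.01, "y": -0.146, "z": 0.367, "hand": 0},
    {"ax": 0.7, "ay": 0, "az": 0, "x": 0.01, "y": -0.146, "z": 0.367, "hand": 0},
    {"ax": 0.7, "ay": 0, "az": 0, "x": 0.01, "y": -0.146, "z": 0.367, "hand": 0},
    {"ax": 0.7, "ay": 0, "az": 0, "x": 0.01, "y": -0.146, "z": 0.367, "hand": 0},
    {"ax": 0.7, "ay": 0, "az": 0, "x": 0.01, "y": -0.146, "z": 0.367, "hand": 0},
    {"ax": 0.7, "ay": 0, "az": 0, "x": 0.01, "y": -0.146, "z": 0.367, "hand": 0},
    {"ax": 0.7, "ay": 0, "az": 0, "x": 0.01, "y": -0.146, "z": 0.367, "hand": 0},
    {"ax": 0.7, "ay": 0, "az": 0, "x": 0.01, "y": -0.146, "z": 0.367, "hand": 0},
    {"ax": 0.7, "ay": 0, "az": 0, "x": 0.01, "y": -0.146, "z": 0.367, "hand": 0},
    {"ax": 0.7, "ay": 0, "az": 0, "x": 0.01, "y": -0.146, "z": 0.367, "hand": 0}
  ]
}}

```text
time_s: 3.87
position: [0.5179, -0.1747, 0.2906]
eef_rot: [-0.562, -0.426, 0.564, -0.429]
contact_force: [-0.1, -1.2, 0.2]
finger_gap: 0.0855
```

```bash
python3 g.py .46,-.323,.21,-25.5
```

```text
t 3.87 pos [ 0.5179 -0.1747  0.2906] F [-0.1 -1.2  0.2] M [-0.04 -0.03  0.04] gap 0.0855 q7 0.25
yaw -15.55 toolx [ 0.0011 -0.0048 -1.    ]
.46,-.323,.21,-25.5 {'ax': 0.1737, 'ay': 0.0041, 'az': -0.0027, 'x': 0.0813, 'y': -0.0162, 'z': 0.158} mm 178
```

Call:
{"api": "send_rows", "payload": {
  "rows": [
    {"ax": 0.174, "ay": 0, "az": 0, "x": 0.081, "y": -0.016, "z": 0.158, "hand": 0},
    {"ax": 0.174, "ay": 0, "az": 0, "x": 0.081, "y": -0.016, "z": 0.158, "hand": 0},
    {"ax": 0.174, "ay": 0, "az": 0, "x": 0.081, "y": -0.016, "z": 0.158, "hand": 0},
    {"ax": 0.174, "ay": 0, "az": 0, "x": 0.081, "y": -0.016, "z": 0.158, "hand": 0},
    {"ax": 0.174, "ay": 0, "az": 0, "x": 0.081, "y": -0.016, "z": 0.158, "hand": 0},
    {"ax": 0.174, "ay": 0, "az": 0, "x": 0.081, "y": -0.016, "z": 0.158, "hand": 0},
    {"ax": 0.174, "ay": 0, "az": 0, "x": 0.081, "y": -0.016, "z": 0.158, "hand": 0},
    {"ax": 0.174, "ay": 0, "az": 0, "x": 0.081, "y": -0.016, "z": 0.158, "hand": 0}
  ]
}}

```text
time_s: 4.53
position: [0.4637, -0.3146, 0.2095]
eef_rot: [0.597, 0.38, -0.595, 0.38]
contact_force: [0.7, 0.3, -0.7]
finger_gap: 0.0855
```

```bash
python3 g.py .46,-.323,.1365,-25.5; python3 -c '
from h import *
o=[]
for c,(u,v) in (("top",(418,238)),("side",(285,310))):
    I=env.read_camera(c)[v-65:v+65,u-85:u+85]; o.append(cv2.resize(I,None,fx=2.3,fy=2.3,interpolation=2))
cv2.imwrite("pics/pre.png",np.hstack(o)[:,:,::-1])'
```

```text
t 4.53 pos [ 0.4637 -0.3146  0.2095] F [ 0.7  0.3 -0.7] M [ 0.05 -0.   -0.  ] gap 0.0855 q7 0.44
yaw -24.92 toolx [ 0.0017  0.0012 -1.    ]
.46,-.323,.1365,-25.5 {'ax': 0.0101, 'ay': -0.0018, 'az': -0.001, 'x': 0.073, 'y': 0.0001, 'z': 0.0093} mm 74
```

View pics/pre.png

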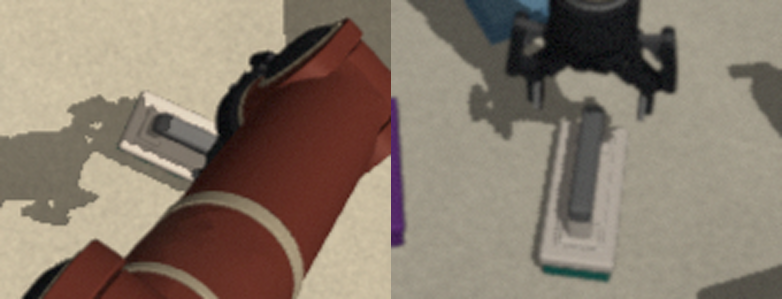

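The picture shows the open fingers straddling the bar across its width. I'll descend and check again before closing.

Call:
{"api": "send_rows", "payload": {
  "rows": [
    {"ax": 0.01, "ay": 0, "az": 0, "x": 0.0, "y": 0.0, "z": 0.007, "hand": 0},
    {"ax": 0.01, "ay": 0, "az": 0, "x": 0.025, "y": 0.0, "z": 0.007, "hand": 0},
    {"ax": 0.01, "ay": 0, "az": 0, "x": 0.045, "y": 0.0, "z": 0.007, "hand": 0},
    {"ax": 0.01, "ay": 0, "az": 0, "x": 0.062, "y": 0.0, "z": 0.007, "hand": 0},
    {"ax": 0.01, "ay": 0, "az": 0, "x": 0.073, "y": 0.0, "z": 0.007, "hand": 0},
    {"ax": 0.01, "ay": 0, "az": 0, "x": 0.073, "y": 0.0, "z": 0.007, "hand": 0},
    {"ax": 0.01, "ay": 0, "az": 0, "x": 0.073, "y": 0.0, "z": 0.007, "hand": 0},
    {"ax": 0.01, "ay": 0, "az": 0, "x": 0.073, "y": 0.0, "z": 0.007, "hand": 0}
  ]
}}

```text
time_s: 5.3
position: [0.4598, -0.3232, 0.137]
eef_rot: [0.599, 0.376, -0.598, 0.377]
contact_force: [0.0, 0.1, -0.1]
finger_gap: 0.0853
```

```bash
python3 g.py .46,-.323,.1355,-25.5; python3 -c '
from h import *
print([(np.round(back("side",d["uv"],.0815)[0,:2]*1000),round(d["conf"],2)) for _ in [env.read_camera("side")] for d in env.place_of("side","wiper_grip")])'
```

```text
t 5.3 pos [ 0.4598 -0.3232  0.137 ] F [ 0.   0.1 -0.1] M [ 0.01  0.01 -0.01] gap 0.0853 q7 0.5
yaw -25.65 toolx [ 0.0017 -0.0014 -1.    ]
.46,-.323,.1355,-25.5 {'ax': -0.0027, 'ay': 0.0006, 'az': -0.0021, 'x': 0.0015, 'y': 0.0001, 'z': -0.0002} mm 2
[(array([ 459., -320.]), 0.93), (array([ 263., -231.]), 0.77)]
```

Now close the gripper.

Call:
{"api": "send_rows", "payload": {
  "rows": [
    {"ax": 0, "ay": 0, "az": 0, "x": 0.0015, "y": 0, "z": 0, "hand": 0.3},
    {"ax": 0, "ay": 0, "az": 0, "x": 0.0015, "y": 0, "z": 0, "hand": 0.5},
    {"ax": 0, "ay": 0, "az": 0, "x": 0.0015, "y": 0, "z": 0, "hand": 0.7},
    {"ax": 0, "ay": 0, "az": 0, "x": 0.0015, "y": 0, "z": 0, "hand": 1},
    {"ax": 0, "ay": 0, "az": 0, "x": 0.0015, "y": 0, "z": 0, "hand": 1},
    {"ax": 0, "ay": 0, "az": 0, "x": 0.0015, "y": 0, "z": 0, "hand": 1},
    {"ax": 0, "ay": 0, "az": 0, "x": 0.0015, "y": 0, "z": 0, "hand": 1},
    {"ax": 0, "ay": 0, "az": 0, "x": 0.0015, "y": 0, "z": 0, "hand": 1},
    {"ax": 0, "ay": 0, "az": 0, "x": 0.0015, "y": 0, "z": 0, "hand": 1},
    {"ax": 0, "ay": 0, "az": 0, "x": 0.0015, "y": 0, "z": 0, "hand": 1}
  ]
}}

```text
time_s: 6.23
position: [0.4593, -0.3228, 0.1346]
eef_rot: [0.599, 0.376, -0.599, 0.377]
contact_force: [0.9, -0.3, 0.5]
finger_gap: 0.021
```

```bash
python3 g.py .46,-.323,.24,-25.5
```

```text
t 6.23 pos [ 0.4593 -0.3228  0.1346] F [ 0.9 -0.3  0.5] M [-0.05 -0.07 -0.04] gap 0.021 q7 0.5
yaw -25.67 toolx [ 2.e-04 -3.e-04 -1.e+00]
.46,-.323,.24,-25.5 {'ax': -0.0029, 'ay': 0.0001, 'az': -0.0003, 'x': -0.1054, 'y': 0.0008, 'z': -0.0001} mm 105
```

Call:
{"api": "send_rows", "payload": {
  "rows": [
    {"ax": 0, "ay": 0, "az": 0, "x": -0.02, "y": 0, "z": 0, "hand": 1},
    {"ax": 0, "ay": 0, "az": 0, "x": -0.05, "y": 0, "z": 0, "hand": 1},
    {"ax": 0, "ay": 0, "az": 0, "x": -0.08, "y": 0, "z": 0, "hand": 1},
    {"ax": 0, "ay": 0, "az": 0, "x": -0.1, "y": 0, "z": 0, "hand": 1},
    {"ax": 0, "ay": 0, "az": 0, "x": -0.1, "y": 0, "z": 0, "hand": 1},
    {"ax": 0, "ay": 0, "az": 0, "x": -0.1, "y": 0, "z": 0, "hand": 1}
  ]
}}

```text
time_s: 6.73
position: [0.4591, -0.3225, 0.2347]
eef_rot: [0.599, 0.376, -0.598, 0.377]
contact_force: [0.6, 0.2, -3.2]
finger_gap: 0.0213
```

```bash
python3 g.py .4554,.0096,.235,10.1; python3 -c '
from h import *
o=[cv2.resize(env.read_camera(c)[v-70:v+70,u-85:u+85],None,fx=2.3,fy=2.3,interpolation=2) for c,(u,v) in (("top",(418,238)),("side",(285,280)))]
cv2.imwrite("pics/lift.png",np.hstack(o)[:,:,::-1])'
```

```text
t 6.73 pos [ 0.4591 -0.3225  0.2347] F [ 0.6  0.2 -3.2] M [0.04 0.01 0.03] gap 0.0213 q7 0.43
yaw -25.66 toolx [ 7.e-04 -2.e-04 -1.e+00]
.4554,.0096,.235,10.1 {'ax': -0.6241, 'ay': 0.0001, 'az': -0.0007, 'x': -0.0004, 'y': -0.1471, 'z': -0.2978} mm 332
```

View pics/lift.png

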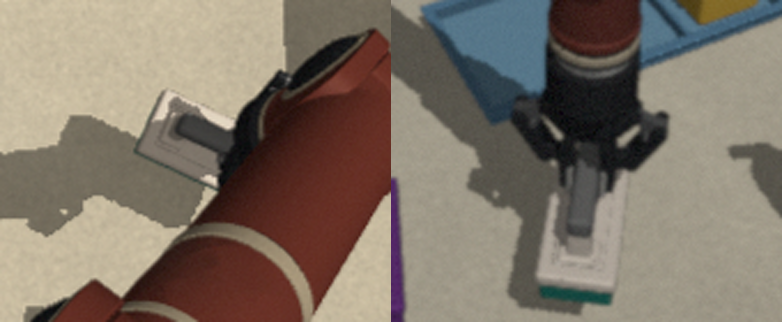

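The wiper is held level, and the force reading fits its weight. Next I carry it over the tray's near end.

Call:
{"api": "send_rows", "payload": {
  "rows": [
    {"ax": -0.624, "ay": 0, "az": 0, "x": 0, "y": -0.147, "z": -0.298, "hand": 1},
    {"ax": -0.624, "ay": 0, "az": 0, "x": 0, "y": -0.147, "z": -0.298, "hand": 1},
    {"ax": -0.624, "ay": 0, "az": 0, "x": 0, "y": -0.147, "z": -0.298, "hand": 1},
    {"ax": -0.624, "ay": 0, "az": 0, "x": 0, "y": -0.147, "z": -0.298, "hand": 1},
    {"ax": -0.624, "ay": 0, "az": 0, "x": 0, "y": -0.147, "z": -0.298, "hand": 1},
    {"ax": -0.624, "ay": 0, "az": 0, "x": 0, "y": -0.147, "z": -0.298, "hand": 1},
    {"ax": -0.624, "ay": 0, "az": 0, "x": 0, "y": -0.147, "z": -0.298, "hand": 1},
    {"ax": -0.624, "ay": 0, "az": 0, "x": 0, "y": -0.147, "z": -0.298, "hand": 1},
    {"ax": -0.624, "ay": 0, "az": 0, "x": 0, "y": -0.147, "z": -0.298, "hand": 1},
    {"ax": -0.624, "ay": 0, "az": 0, "x": 0, "y": -0.147, "z": -0.298, "hand": 1}
  ]
}}

```text
time_s: 7.67
position: [0.4547, 0.0132, 0.2328]
eef_rot: [0.451, 0.545, -0.453, 0.543]
contact_force: [0.7, -0.7, -2.9]
finger_gap: 0.0208
```

Call:
{"api": "send_rows", "payload": {
  "rows": [
    {"ax": 0, "ay": 0, "az": 0, "x": 0.02, "y": 0, "z": 0, "hand": 1},
    {"ax": 0, "ay": 0, "az": 0, "x": 0.04, "y": 0, "z": 0, "hand": 1},
    {"ax": 0, "ay": 0, "az": 0, "x": 0.045, "y": 0, "z": 0, "hand": 1},
    {"ax": 0, "ay": 0, "az": 0, "x": 0.045, "y": 0, "z": 0, "hand": 1},
    {"ax": 0, "ay": 0, "az": 0, "x": 0.045, "y": 0, "z": 0, "hand": 1}
  ]
}}

```text
time_s: 8.08
position: [0.4556, 0.0084, 0.1892]
eef_rot: [0.454, 0.542, -0.455, 0.541]
contact_force: [0.3, -0.5, -2.2]
finger_gap: 0.021
```

```bash
python3 g.py .4553,.0096,.165,10.1; python3 - <<'E'
from h import *
from scipy.spatial.transform import Rotation as Ro
st=env.state();M=Ro.from_quat(st["eef_rot"]).as_matrix();p=st["position"];zo=p[2]-.1371
ex=M[:,1];ey=np.cross([0,0,1],ex)
big={c:env.read_camera(c) for c in("top","side")}
for c in big: print(c,[(np.round((back(c,d["uv"],zo+.084)[0]-p)[:2]@np.c_[ex[:2],ey[:2]]*1000,1),round(d["conf"],2)) for d in env.place_of(c,"wiper_grip")[:2]])
def poly(c,ctr,ex,ey,a0,a1,b,z,col):
    P=[ctr[:2]+u*ex[:2]+v*ey[:2] for u,v in((a0,b),(a1,b),(a1,-b),(a0,-b))]
    P=np.c_[P,[z]*4]; cv2.polylines(big[c],[(proj(c,P)*2*16+16).astype(int)],1,col,1,cv2.LINE_AA,4)
t=np.radians(10.1);tx=np.array([np.cos(t),np.sin(t)]);ty=np.array([-tx[1],tx[0]])
for c in big:
    big[c]=cv2.resize(big[c],None,fx=2,fy=2,interpolation=2)
    poly(c,p,ex,ey,-.035,.035,.078,zo+.04,(255,0,0));poly(c,p,ex,ey,-.032,.032,.075,zo,(0,255,0))
    poly(c,np.array([.536,.024]),tx,ty,-.13,.13,.09,.01,(255,255,0))
o=np.hstack([big["top"][380:640,390:720],big["side"][300:560,370:700]])
cv2.imwrite("pics/over.png",o[:,:,::-1])
E
```

```text
t 8.08 pos [0.4556 0.0084 0.1892] F [ 0.3 -0.5 -2.2] M [-0.04 -0.05  0.03] gap 0.021 q7 0.33
yaw 9.97 toolx [-1.4e-03 -7.0e-04 -1.0e+00]
.4553,.0096,.165,10.1 {'ax': -0.0023, 'ay': 0.0004, 'az': 0.0015, 'x': 0.0242, 'y': -0.0001, 'z': -0.0012} mm 24
top [(array([-223.9, -191.3]), 0.56)]
side [(array([-236.6, -248. ]), 0.86), (array([-4.2,  2.1]), 0.76)]
```

View pics/over.png

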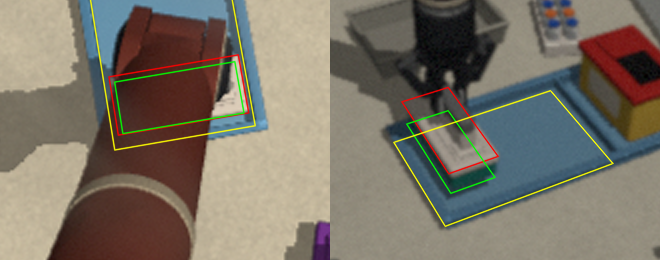

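The overlay of the expected plate sits on the wiper in both views, within about 3 mm. The plate's right end shows at (247,110) in the left crop. Next I lower to just above contact.

Call:
{"api": "send_rows", "payload": {
  "rows": [
    {"ax": -0.002, "ay": 0, "az": 0.001, "x": 0.01, "y": 0.0015, "z": -0.001, "hand": 1},
    {"ax": -0.002, "ay": 0, "az": 0.001, "x": 0.025, "y": 0.0015, "z": -0.001, "hand": 1},
    {"ax": -0.002, "ay": 0, "az": 0.001, "x": 0.034, "y": 0.0015, "z": -0.001, "hand": 1},
    {"ax": -0.002, "ay": 0, "az": 0.001, "x": 0.034, "y": 0.0015, "z": -0.001, "hand": 1},
    {"ax": -0.002, "ay": 0, "az": 0.001, "x": 0.034, "y": 0.0015, "z": -0.001, "hand": 1},
    {"ax": -0.002, "ay": 0, "az": 0.001, "x": 0.034, "y": 0.0015, "z": -0.001, "hand": 1}
  ]
}}

```text
time_s: 8.78
position: [0.4574, 0.0107, 0.156]
eef_rot: [0.454, 0.542, -0.453, 0.543]
contact_force: [-0.2, -0.4, -2.3]
finger_gap: 0.021
```

```bash
python3 g.py .4568,.0100,.1396,10.1
```

```text
t 8.78 pos [0.4574 0.0107 0.156 ] F [-0.2 -0.4 -2.3] M [-0.03  0.06 -0.02] gap 0.021 q7 0.36
yaw 10.19 toolx [ 2.e-03  1.e-04 -1.e+00]
.4568,.0100,.1396,10.1 {'ax': 0.0016, 'ay': 0.0002, 'az': -0.0019, 'x': 0.0164, 'y': -0.0008, 'z': 0.0006} mm 16
```

Call:
{"api": "send_rows", "payload": {
  "rows": [
    {"ax": 0, "ay": 0, "az": 0, "x": 0.005, "y": -0.001, "z": 0, "hand": 1},
    {"ax": 0, "ay": 0, "az": 0, "x": 0.008, "y": -0.001, "z": 0, "hand": 1},
    {"ax": 0, "ay": 0, "az": 0, "x": 0.011, "y": -0.001, "z": 0, "hand": 1},
    {"ax": 0, "ay": 0, "az": 0, "x": 0.0135, "y": -0.001, "z": 0, "hand": 1},
    {"ax": 0, "ay": 0, "az": 0, "x": 0.0155, "y": -0.001, "z": 0, "hand": 1},
    {"ax": 0, "ay": 0, "az": 0, "x": 0.0155, "y": -0.001, "z": 0, "hand": 1},
    {"ax": 0, "ay": 0, "az": 0, "x": 0.0155, "y": -0.001, "z": 0, "hand": 1},
    {"ax": 0, "ay": 0, "az": 0, "x": 0.0155, "y": -0.001, "z": 0, "hand": 1},
    {"ax": 0, "ay": 0, "az": 0, "x": 0.0155, "y": -0.001, "z": 0, "hand": 1}
  ]
}}

```text
time_s: 9.53
position: [0.4563, 0.0107, 0.1403]
eef_rot: [0.454, 0.542, -0.453, 0.543]
contact_force: [0.0, 0.8, 4.5]
finger_gap: 0.0211
```

```bash
python3 g.py .4568,.0100,.1396,10.1 .6163,.0385,.1396,10.1
```

```text
t 9.53 pos [0.4563 0.0107 0.1403] F [0.  0.8 4.5] M [0.02 0.2  0.02] gap 0.0211 q7 0.37
yaw 10.2 toolx [ 1.7e-03  2.0e-04 -1.0e+00]
.4568,.0100,.1396,10.1 {'ax': 0.0017, 'ay': 0.0001, 'az': -0.0017, 'x': 0.0007, 'y': 0.0003, 'z': 0.0007} mm 1
.6163,.0385,.1396,10.1 {'ax': 0.0017, 'ay': 0.0001, 'az': -0.0017, 'x': 0.0009, 'y': 0.1624, 'z': 0.0009} mm 162
```

Pressed, with about 6–7 N of contact force. Now I sweep in two halves.

Call:
{"api": "send_rows", "payload": {
  "rows": [
    {"ax": 0, "ay": 0, "az": -0.001, "x": 0, "y": 0.008, "z": 0, "hand": 1},
    {"ax": 0, "ay": 0, "az": -0.001, "x": 0, "y": 0.016, "z": 0, "hand": 1},
    {"ax": 0, "ay": 0, "az": -0.001, "x": 0, "y": 0.024, "z": 0, "hand": 1},
    {"ax": 0, "ay": 0, "az": -0.001, "x": 0, "y": 0.032, "z": 0, "hand": 1},
    {"ax": 0, "ay": 0, "az": -0.001, "x": 0, "y": 0.04, "z": 0, "hand": 1},
    {"ax": 0, "ay": 0, "az": -0.001, "x": 0, "y": 0.048, "z": 0, "hand": 1},
    {"ax": 0, "ay": 0, "az": -0.001, "x": 0, "y": 0.056, "z": 0, "hand": 1},
    {"ax": 0, "ay": 0, "az": -0.001, "x": 0, "y": 0.064, "z": 0, "hand": 1},
    {"ax": 0, "ay": 0, "az": -0.001, "x": 0, "y": 0.072, "z": 0, "hand": 1},
    {"ax": 0, "ay": 0, "az": -0.001, "x": 0, "y": 0.08, "z": 0, "hand": 1}
  ]
}}

```text
time_s: 10.37
position: [0.5356, 0.025, 0.14]
eef_rot: [0.453, 0.543, -0.454, 0.542]
contact_force: [-3.0, -0.4, 2.8]
finger_gap: 0.0207
```

```bash
python3 g.py .6180,.0389,.1400,10.1
```

```text
t 10.37 pos [0.5356 0.025  0.14  ] F [-3.  -0.4  2.8] M [-0.22  1.11  0.01] gap 0.0207 q7 0.33
yaw 10.2 toolx [-2.e-04 -0.e+00 -1.e+00]
.6180,.0389,.1400,10.1 {'ax': 0.0018, 'ay': 0.0, 'az': 0.0002, 'x': -0.0, 'y': 0.0836, 'z': 0.0009} mm 84
```

Call:
{"api": "send_rows", "payload": {
  "rows": [
    {"ax": 0.001, "ay": 0, "az": 0, "x": 0.0005, "y": 0.008, "z": 0, "hand": 1},
    {"ax": 0.001, "ay": 0, "az": 0, "x": 0.0005, "y": 0.016, "z": 0.0005, "hand": 1},
    {"ax": 0.001, "ay": 0, "az": 0, "x": 0.0005, "y": 0.024, "z": 0.0005, "hand": 1},
    {"ax": 0.001, "ay": 0, "az": 0, "x": 0.0005, "y": 0.032, "z": 0.0005, "hand": 1},
    {"ax": 0.001, "ay": 0, "az": 0, "x": 0.0005, "y": 0.04, "z": 0.001, "hand": 1},
    {"ax": 0.001, "ay": 0, "az": 0, "x": 0.0005, "y": 0.048, "z": 0.001, "hand": 1},
    {"ax": 0.001, "ay": 0, "az": 0, "x": 0.0005, "y": 0.056, "z": 0.001, "hand": 1},
    {"ax": 0.001, "ay": 0, "az": 0, "x": 0.0005, "y": 0.064, "z": 0.001, "hand": 1},
    {"ax": 0.001, "ay": 0, "az": 0, "x": 0.0005, "y": 0.072, "z": 0.001, "hand": 1},
    {"ax": 0.001, "ay": 0, "az": 0, "x": 0.0005, "y": 0.08, "z": 0.001, "hand": 1}
  ]
}}

```text
time_s: 11.2
position: [0.6146, 0.0382, 0.1396]
eef_rot: [0.454, 0.542, -0.454, 0.542]
contact_force: [-3.5, -1.2, 3.6]
finger_gap: 0.0209
```

```bash
python3 g.py .6185,.0389,.1400,10.1;  python3 - <<'E'
from h import *
I=env.read_camera("side");env.read_camera("top")
o=cv2.resize(I[120:290,190:400],None,fx=2.8,fy=2.8,interpolation=2)
cv2.imwrite("pics/end.png",o[:,:,::-1])
E
```

```text
t 11.2 pos [0.6146 0.0382 0.1396] F [-3.5 -1.2  3.6] M [-0.23  1.17 -0.01] gap 0.0209 q7 0.29
yaw 10.15 toolx [ 0. -0. -1.]
.6185,.0389,.1400,10.1 {'ax': 0.0008, 'ay': 0.0, 'az': -0.0, 'x': -0.0004, 'y': 0.004, 'z': -0.0} mm 4
```

View pics/end.png

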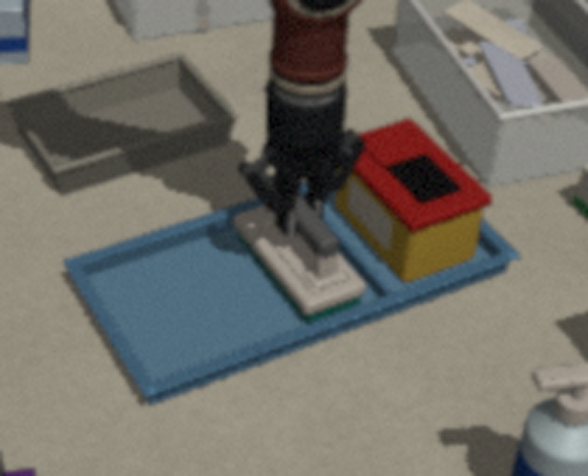

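The picture shows the foam still flat on the floor, with the plate's front edge 15–20 mm short of the divider wall. I'll sweep a little further.

Call:
{"api": "send_rows", "payload": {
  "rows": [
    {"ax": 0, "ay": 0, "az": 0, "x": 0.0, "y": 0.004, "z": 0, "hand": 1},
    {"ax": 0, "ay": 0, "az": 0, "x": 0.0, "y": 0.007, "z": 0, "hand": 1},
    {"ax": 0, "ay": 0, "az": 0, "x": 0.0, "y": 0.008, "z": 0, "hand": 1},
    {"ax": 0, "ay": 0, "az": 0, "x": 0.0, "y": 0.008, "z": 0, "hand": 1},
    {"ax": 0, "ay": 0, "az": 0, "x": 0.0, "y": 0.008, "z": 0, "hand": 1},
    {"ax": 0, "ay": 0, "az": 0, "x": 0.0, "y": 0.008, "z": 0, "hand": 1}
  ]
}}

```text
time_s: 11.8
position: [0.6215, 0.0394, 0.1396]
eef_rot: [0.454, 0.542, -0.454, 0.542]
contact_force: [-3.5, -1.4, 4.7]
finger_gap: 0.0215
```

```bash
python3 g.py .6185,.0389,.24,10.1
```

```text
t 11.8 pos [0.6215 0.0394 0.1396] F [-3.5 -1.4  4.7] M [-0.16  1.05  0.  ] gap 0.0215 q7 0.29
yaw 10.14 toolx [ 0. -0. -1.]
.6185,.0389,.24,10.1 {'ax': 0.0007, 'ay': 0.0, 'az': -0.0, 'x': -0.1004, 'y': -0.0031, 'z': -0.0} mm 100
```

Call:
{"api": "send_rows", "payload": {
  "rows": [
    {"ax": 0, "ay": 0, "az": 0, "x": -0.01, "y": 0, "z": 0, "hand": 1},
    {"ax": 0, "ay": 0, "az": 0, "x": -0.035, "y": 0, "z": 0, "hand": 1},
    {"ax": 0, "ay": 0, "az": 0, "x": -0.07, "y": 0, "z": 0, "hand": 1},
    {"ax": 0, "ay": 0, "az": 0, "x": -0.1, "y": 0, "z": 0, "hand": 1},
    {"ax": 0, "ay": 0, "az": 0, "x": -0.12, "y": 0, "z": 0, "hand": 1},
    {"ax": 0, "ay": 0, "az": 0, "x": -0.12, "y": 0, "z": 0, "hand": 1}
  ]
}}

```text
time_s: 12.3
position: [0.6251, 0.0395, 0.2652]
eef_rot: [0.457, 0.539, -0.45, 0.546]
contact_force: [0.9, -0.5, -2.1]
finger_gap: 0.0213
```

```bash
python3 g.py .498,.3235,.26,100.2
```

```text
t 12.3 pos [0.6251 0.0395 0.2652] F [ 0.9 -0.5 -2.1] M [ 0.01 -0.12 -0.04] gap 0.0213 q7 0.25
yaw 10.15 toolx [ 1.430e-02  9.000e-04 -9.999e-01]
.498,.3235,.26,100.2 {'ax': -1.5716, 'ay': 0.0125, 'az': -0.0099, 'x': 0.0037, 'y': -0.0752, 'z': -0.3019} mm 311
```

Call:
{"api": "send_rows", "payload": {
  "rows": [
    {"ax": -1.572, "ay": 0, "az": 0, "x": 0.004, "y": -0.075, "z": -0.302, "hand": 1},
    {"ax": -1.572, "ay": 0, "az": 0, "x": 0.004, "y": -0.075, "z": -0.302, "hand": 1},
    {"ax": -1.572, "ay": 0, "az": 0, "x": 0.004, "y": -0.075, "z": -0.302, "hand": 1},
    {"ax": -1.572, "ay": 0, "az": 0, "x": 0.004, "y": -0.075, "z": -0.302, "hand": 1},
    {"ax": -1.572, "ay": 0, "az": 0, "x": 0.004, "y": -0.075, "z": -0.302, "hand": 1},
    {"ax": -1.572, "ay": 0, "az": 0, "x": 0.004, "y": -0.075, "z": -0.302, "hand": 1},
    {"ax": -1.572, "ay": 0, "az": 0, "x": 0.004, "y": -0.075, "z": -0.302, "hand": 1},
    {"ax": -1.572, "ay": 0, "az": 0, "x": 0.004, "y": -0.075, "z": -0.302, "hand": 1},
    {"ax": -1.572, "ay": 0, "az": 0, "x": 0.004, "y": -0.075, "z": -0.302, "hand": 1},
    {"ax": -1.572, "ay": 0, "az": 0, "x": 0.004, "y": -0.075, "z": -0.302, "hand": 1}
  ]
}}

```text
time_s: 13.13
position: [0.4927, 0.3266, 0.254]
eef_rot: [0.047, 0.706, -0.046, 0.705]
contact_force: [1.1, -1.4, -2.8]
finger_gap: 0.0212
```

```bash
python3 g.py .498,.3235,.23,100.2
```

```text
t 13.13 pos [0.4927 0.3266 0.254 ] F [ 1.1 -1.4 -2.8] M [-0.1  -0.06  0.01] gap 0.0212 q7 0.77
yaw 82.44 toolx [-0.0013  0.0016 -1.    ]
.498,.3235,.23,100.2 {'ax': -0.31, 'ay': -0.0013, 'az': -0.0016, 'x': 0.024, 'y': -0.0024, 'z': 0.0057} mm 25
```

Call:
{"api": "send_rows", "payload": {
  "rows": [
    {"ax": -0.31, "ay": 0, "az": 0, "x": 0.024, "y": -0.002, "z": 0.006, "hand": 1},
    {"ax": -0.31, "ay": 0, "az": 0, "x": 0.024, "y": -0.002, "z": 0.006, "hand": 1},
    {"ax": -0.31, "ay": 0, "az": 0, "x": 0.024, "y": -0.002, "z": 0.006, "hand": 1},
    {"ax": -0.31, "ay": 0, "az": 0, "x": 0.024, "y": -0.002, "z": 0.006, "hand": 1},
    {"ax": -0.31, "ay": 0, "az": 0, "x": 0.024, "y": -0.002, "z": 0.006, "hand": 1},
    {"ax": -0.31, "ay": 0, "az": 0, "x": 0.024, "y": -0.002, "z": 0.006, "hand": 1},
    {"ax": -0.31, "ay": 0, "az": 0, "x": 0.024, "y": -0.002, "z": 0.006, "hand": 1},
    {"ax": -0.31, "ay": 0, "az": 0, "x": 0.024, "y": -0.002, "z": 0.006, "hand": 1}
  ]
}}

```text
time_s: 13.8
position: [0.5002, 0.3209, 0.2316]
eef_rot: [-0.058, 0.705, 0.059, 0.705]
contact_force: [0.5, 0.8, -2.5]
finger_gap: 0.0211
```

```bash
python3 g.py .498,.3235,.1386,100.2; python3 - <<'E'
from h import *
from scipy.spatial.transform import Rotation as Ro
st=env.state();M=Ro.from_quat(st["eef_rot"]).as_matrix();p=st["position"];zo=p[2]-.1371
ex=M[:,1];ey=np.cross([0,0,1],ex)
for c,(r0,c0) in (("top",(320,220)),("side",(180,330))):
    I=cv2.resize(env.read_camera(c),None,fx=2,fy=2,interpolation=2)
    for ctr,a,b,A,B,z,col in ((p,ex,ey,.035,.078,zo+.04,(255,0,0)),(p,ex,ey,.032,.075,.004,(0,255,0)),(np.array([.498,.3235]),np.array([.984,.177]),np.array([-.177,.984]),.102,.062,.004,(255,255,0))):
        P=np.c_[[ctr[:2]+u*a[:2]+v*b[:2] for u,v in((A,B),(A,-B),(-A,-B),(-A,B))],[z]*4]
        cv2.polylines(I,[(proj(c,P)*32+16).astype(int)],1,col,1,cv2.LINE_AA,4)
    o=I[r0:r0+260,c0:c0+300]; out=np.hstack([out,o]) if c=="side" else o
cv2.imwrite("pics/dish.png",out[:,:,::-1])
E
```

```text
t 13.8 pos [0.5002 0.3209 0.2316] F [ 0.5  0.8 -2.5] M [-0.01 -0.01 -0.01] gap 0.0211 q7 1.02
yaw 99.5 toolx [ 4.e-04  3.e-04 -1.e+00]
.498,.3235,.1386,100.2 {'ax': -0.0122, 'ay': 0.0004, 'az': -0.0002, 'x': 0.093, 'y': 0.0029, 'z': -0.0018} mm 93
```

View pics/dish.png

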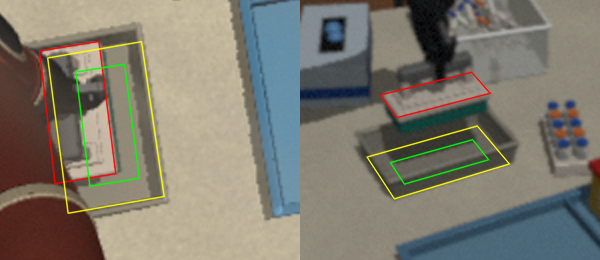

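The overlay matches the held plate, and its footprint sits inside the dish floor. Now I lower.

Call:
{"api": "send_rows", "payload": {
  "rows": [
    {"ax": -0.012, "ay": 0, "az": 0, "x": 0.01, "y": 0.003, "z": -0.002, "hand": 1},
    {"ax": -0.012, "ay": 0, "az": 0, "x": 0.025, "y": 0.003, "z": -0.002, "hand": 1},
    {"ax": -0.012, "ay": 0, "az": 0, "x": 0.04, "y": 0.003, "z": -0.002, "hand": 1},
    {"ax": -0.012, "ay": 0, "az": 0, "x": 0.055, "y": 0.003, "z": -0.002, "hand": 1},
    {"ax": -0.012, "ay": 0, "az": 0, "x": 0.068, "y": 0.003, "z": -0.002, "hand": 1},
    {"ax": -0.012, "ay": 0, "az": 0, "x": 0.078, "y": 0.003, "z": -0.002, "hand": 1},
    {"ax": -0.012, "ay": 0, "az": 0, "x": 0.085, "y": 0.003, "z": -0.002, "hand": 1},
    {"ax": -0.012, "ay": 0, "az": 0, "x": 0.089, "y": 0.003, "z": -0.002, "hand": 1},
    {"ax": -0.012, "ay": 0, "az": 0, "x": 0.0915, "y": 0.003, "z": -0.002, "hand": 1},
    {"ax": -0.012, "ay": 0, "az": 0, "x": 0.0925, "y": 0.003, "z": -0.002, "hand": 1}
  ]
}}

```text
time_s: 14.73
position: [0.4977, 0.3234, 0.1393]
eef_rot: [-0.063, 0.704, 0.063, 0.704]
contact_force: [-1.4, -0.3, 0.3]
finger_gap: 0.0211
```

```bash
python3 g.py .498,.3235,.1386,100.2
```

```text
t 14.73 pos [0.4977 0.3234 0.1393] F [-1.4 -0.3  0.3] M [-0.18  0.22  0.  ] gap 0.0211 q7 1.0
yaw 100.22 toolx [-2.e-04 -0.e+00 -1.e+00]
.498,.3235,.1386,100.2 {'ax': 0.0003, 'ay': -0.0002, 'az': -0.0, 'x': 0.0007, 'y': 0.0, 'z': 0.0004} mm 1
```

Its weight is carried by the dish (the force reads about 0). Open the gripper gently, holding still.

Call:
{"api": "send_rows", "payload": {
  "rows": [
    {"x": 0, "y": 0, "z": 0, "ax": 0, "ay": 0, "az": 0, "hand": 0.7},
    {"x": 0, "y": 0, "z": 0, "ax": 0, "ay": 0, "az": 0, "hand": 0.6},
    {"x": 0, "y": 0, "z": 0, "ax": 0, "ay": 0, "az": 0, "hand": 0.5},
    {"x": 0, "y": 0, "z": 0, "ax": 0, "ay": 0, "az": 0, "hand": 0.35},
    {"x": 0, "y": 0, "z": 0, "ax": 0, "ay": 0, "az": 0, "hand": 0.2},
    {"x": 0, "y": 0, "z": 0, "ax": 0, "ay": 0, "az": 0, "hand": 0.1},
    {"x": 0, "y": 0, "z": 0, "ax": 0, "ay": 0, "az": 0, "hand": 0.1},
    {"x": 0, "y": 0, "z": 0, "ax": 0, "ay": 0, "az": 0, "hand": 0.1}
  ]
}}

```text
time_s: 15.4
position: [0.4978, 0.3233, 0.1391]
eef_rot: [-0.063, 0.704, 0.063, 0.704]
contact_force: [-0.2, 0.2, 0.3]
finger_gap: 0.0771
```

Call:
{"api": "send_rows", "payload": {
  "rows": [
    {"x": -0.01, "y": 0, "z": 0, "ax": 0, "ay": 0, "az": 0, "hand": 0.1},
    {"x": -0.03, "y": 0, "z": 0, "ax": 0, "ay": 0, "az": 0, "hand": 0.1},
    {"x": -0.06, "y": 0, "z": 0, "ax": 0, "ay": 0, "az": 0, "hand": 0.1},
    {"x": -0.09, "y": 0, "z": 0, "ax": 0, "ay": 0, "az": 0, "hand": 0.1},
    {"x": -0.12, "y": 0, "z": 0, "ax": 0, "ay": 0, "az": 0, "hand": 0.1},
    {"x": -0.15, "y": 0, "z": 0, "ax": 0, "ay": 0, "az": 0, "hand": 0.1},
    {"x": -0.15, "y": 0, "z": 0, "ax": 0, "ay": 0, "az": 0, "hand": 0.1},
    {"x": -0.15, "y": 0, "z": 0, "ax": 0, "ay": 0, "az": 0, "hand": 0.1}
  ]
}}

```text
time_s: 16.07
position: [0.4984, 0.3238, 0.2919]
eef_rot: [-0.062, 0.703, 0.064, 0.706]
contact_force: [-0.1, -0.0, -1.0]
finger_gap: 0.0766
```

```bash
python3 g.py; python3 - <<'E'
from h import *
I=env.read_camera("side");T=env.read_camera("top")
o=np.hstack([cv2.resize(J,None,fx=2.3,fy=2.3,interpolation=2) for J in (I[90:230,170:340],T[140:280,80:250])])
cv2.imwrite("pics/fin.png",o[:,:,::-1])
print("grip side",[(back("side",d["uv"],.0855)[0,:2].round(3),round(d["conf"],2)) for d in env.place_of("side","wiper_grip")])
for c in("top","side"):
  for d in env.trace(c,"vial_rack")[:1]:print("rack",c,rect(c,d["pixels"],.05))
E
```

```text
t 16.07 pos [0.4984 0.3238 0.2919] F [-0.1 -0.  -1. ] M [ 0.04  0.03 -0.02] gap 0.0766 q7 1.04
yaw 100.21 toolx [ 0.0046  0.0031 -1.    ]
grip side [(array([0.496, 0.328]), 0.59), (array([ 0.264, -0.23 ]), 0.58)]
rack top [702.6 282.3 154.9  68.4  79.8]
rack side [699.7 262.8 203.6  67.7  78.9]
```

View pics/fin.png

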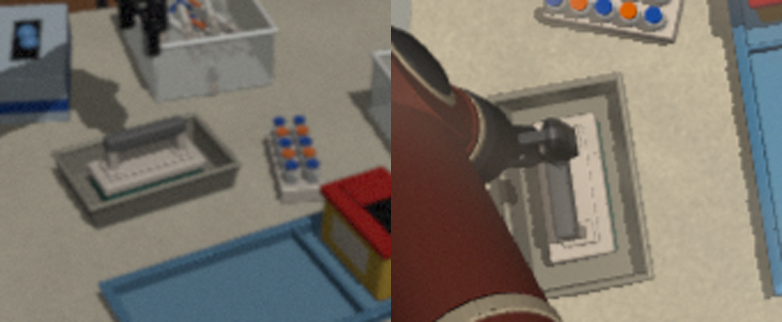

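The wiper stands level and centred in the dish, the gripper is clear, and the rack has not moved.

```bash
python3 -c 'from plant import env; print(env.job_done())'
```

```text
the job is handed in; nothing more can be done
None
```

I wiped the tray floor end to end with the white wiper in one unbroken stroke and left it standing in the grey dish. The job was handed in at about 16 s of the 48 s allowed.

**Sweep:** by my estimate of the tray's pose, the wiper went from about x = -82 mm to +86 mm along the floor. Where I read it, at the start, the middle and the bin end, it pressed with about 5–7 N. That is 6.5–9 mm of squash.

**Dish:** the final pictures show the wiper standing level on its foam. A camera reading puts the handle centre at (0.496, 0.328), against a dish centre of (0.498, 0.3235). The gripper had let go and was about 15 cm above, touching nothing.

**Bystanders:** the vial rack measures within 3 mm of where it was at the start. I did not measure the gel bottle again, but no move went near it.

**Disagreement:** the two cameras' estimates of the tray's centre along x differed by about 7–10 mm. I used a middle value close to the top camera's, and the end positions still meet the limits with either camera's value.

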